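Load two spacers into the tube magazine

TASK

Load both silver aluminium spacers, one after the other, into the clear tube magazine through its green funnel, so that they stand end to end on the tube's bottom. Leave the brass spacer standing where it is, and let go of everything at the end.

Things in the scene. Friction and masses are not known exactly. Their poses are not given: they have to be found in the camera images.
- magazine: Fixed magazine: dark 110 x 110 x 12 mm base plate, upright clear tube (outside 50 mm, bore 42 mm), green funnel on top. Origin on the bench under the tube's axis, z up. Heights above it: tube bottom 12 mm, bore ends and funnel begins 134 mm, open mouth 160 mm (72 mm wide inside, 80 outside). A spacer let go in the funnel slides down by itself; two stacked reach 132 mm.
- spacer_1: Silver aluminium spacer: round bushing, 32 mm diameter, 60 mm long, about 110 g, with a 16 mm bore in its upper end; rigid, gripped on its outside. At the start it stands upright on the bench. Origin at mid-length on the axis (30 mm above the bench); z is its axis. One of the two to load, in either order.
- spacer_2: Silver aluminium spacer: round bushing, 32 mm diameter, 60 mm long, about 110 g, with a 16 mm bore in its upper end; rigid, gripped on its outside. At the start it stands upright on the bench. Origin at mid-length on the axis (30 mm above the bench); z is its axis. One of the two to load, in either order.
- brass_spacer: Yellow brass spacer: round bushing, 32 mm diameter, 60 mm long, about 330 g, with a 16 mm bore in its upper end; rigid, gripped on its outside. At the start it stands upright on the bench. Origin at mid-length on the axis (30 mm above the bench); z is its axis. Same shape as the others but not wanted: it stays where it stands.
There are look-alikes about, which are no part of the job. What is shaped like the brass_spacer but pink or turquoise is not meant.

How it is judged:
By the outcome, as a careful person would: the job done as asked, in the order asked, and still so for the second after the job is handed in, with the robot touching nothing.
It also fails if it takes over 58 s, if anything falls off the work surface, if the arm or the gripper's body presses on something with over 40 N, if the wrist force passes 120 N, or if a joint passes its speed limit or range.

ROBOT

A 6-joint arm with a two-finger parallel gripper is mounted at the origin on the work surface. World frame = base frame: x ahead of the robot, y to its left, z up, the work surface at z = 0. Lengths are in m, angles in degrees, forces in N, time in s.
With the tool pointing down it reaches from about 0.375 to 0.925 m from the base axis. Payload 5.7 kg.
Tool frame: the origin (TCP) lies at the very end of the fingers, on their centre line; the grasp point (between the pads) lies 19 mm behind it; z points along the fingers, y is the direction in which the jaws open and shut (so a half turn about z gives the same grasp; the last joint's range is limited). The gripper opens to 85 mm and grips with 20 to 120 N. Pads are 22 mm wide; open, the fingers measure 114 mm over their backs; the gripper's body (76 mm by 85 mm) begins 54 mm behind the grasp point. The pads swing forward as they close: fully open they stand 13 mm farther back than shut.
Start: joints at [-71.568, 20.558, 86.54, -0, 72.909, -6.595], TCP at [0.254, -0.544, 0.231] pointing down, gripper open.
Joint ranges: [-170.27, 170.27], [-57.76, 135], [12.27, 136.19], [-55.21, 235.2], [11.17, 155.16], [-170.74, 170.74]. Speed limits (degrees/s): [136.94, 136.94, 180, 180, 180, 180].

INTERFACE

Orientations are given as a 3x3 rotation matrix whose columns are the frame's x, y, z axes.
In Python, from station import env gives the robot as it stands.
- The arm moves only by the tool play_rows, never from a script. Its argument "rows" is a list that holds one entry, the list of rows, each a list of 4 numbers: the shift along the tool's x, y, z in m, then the turn about the tool's z in rad. A call has 1 to 5 rows; each row is the pose to reach, as a shift and turn from the pose commanded when the call began, along the tool's axes at that moment; what a row does not reach only later rows make up. A row lasts 1/12 s, in which the tool goes at most 41.7 mm and 7.16 degrees, less where a joint would pass 70% of its speed; a pose out of reach is approached as far as the arm can. A call with a gripper value outside its range is refused whole. "grip" is the finger opening in m, from 0 to 0.0854, set as the call begins (left out, the last holds). The fingers move at their own pace and stop on an object; the grip force is fixed at half the most. Time passes only in rows, so rows that repeat a pose let the fingers close. It gives the time, the measured TCP pose, the force and the opening at its end, in the units of the state.
- env.get_obs(): the state, without advancing time (a new reading comes with each control period).
- env.snapshot(name): name is "scene" or "side" or "wrist"; returns a dict with "color" (384x512x3 uint8, red, green, blue), "fx", "fy", "cx", "cy" (pixels), "R" (3x3) and "t" (3): a world point X has camera coordinates R X + t. Camera axes: x right, y down, z forward; pixel columns grow to the right and rows downward; lengths in m; the calibration is good to about 2 mm. A picture is of the moment at which its call begins. There is no depth.
- env.sign_off(): hands the job in, once; it reports no verdict.
Trained networks look in the newest picture that a camera, given by its name, has taken for a name from the list of things; names that differ only in an ending like _2 or _b are one class to them, and where a whole thing is asked for, a point or a joint stands for the part that bears it (a point fixed in the world has none). Each returns a list of dicts, best first, with "confidence" (0 to 1); they miss things now and then, are a little off and sometimes report something else, mostly with a low value. They report only what shows in the picture. A call takes as long as a camera call. They do not tell look-alikes from the thing itself.
- env.outline_of(camera, query): "pixels" (384x512 bool, what is visible of it) and "point" ([column, row] in pixels, amid what is visible of it).
The state is a dict: "t": time; "joint_positions": joint angles; "qvel": joint speeds; "effort": joint torques, N m; "tool_pos": TCP position; "tool_rot": TCP orientation; "ft_force": force on the tool from outside, world axes, zero at the start; "ft_torque": the same for the moment, N m; "opening": finger opening in m.
Only numpy, scipy, OpenCV 4.12 (cv2) and the standard library are available. Lean on these libraries where they do the work, as an engineer would, in place of code of your own. Each camera call takes 0.05 s, during which the arm holds its last target.

## Working session

There is one attempt and no reset: what is moved stays moved. The work goes in short steps, Python scripts to look and compute and a tool call to move; the robot and the scene stay as the last step left them, time stands still between calls to the robot, and variables do not carry over. Pictures are saved under pics/ and viewed, and the job is handed in when it is done.

Besides the shell and the picture viewer there is one more tool, called after "Call:" as name(argument=value, ...) on one line, values as JSON. play_rows: Moves the arm, as the interface text tells. Its arguments: {"type":"object","properties":{"rows":{"type":"array","items":{"type":"array","items":{"type":"array","items":{"type":"number"}}}},"grip":{"type":"number"}},"required":["rows"]}

```bash
mkdir -p pics; ls
python3 - <<'E'
from station import env
import cv2, numpy as np
o=env.get_obs(); print({k:np.round(v,3).tolist() for k,v in o.items()})
for c in ["scene","side"]:
    s=env.snapshot(c); cv2.imwrite(f"pics/{c}0.png",s["color"][:,:,::-1])
    np.savez(f"{c}0.npz",**s)
    print(c,s["fx"],s["cx"],s["cy"],np.round(s["R"],4).tolist(),np.round(s["t"],4).tolist())
E
```

```text
pics
{'t': 0.0, 'joint_positions': [-71.569, 20.6, 86.602, 0.0, 72.91, -6.596], 'qvel': [-0.092, 0.042, 0.066, 0.002, 0.03, -0.023], 'effort': [0.002, -52.761, -27.862, 0.0, 0.013, 0.0], 'tool_pos': [0.254, -0.543, 0.23], 'tool_rot': [[0.906, 0.423, -0.001], [0.423, -0.906, 0.002], [0.0, -0.002, -1.0]], 'ft_force': [-0.257, 0.203, -0.191], 'ft_torque': [-0.034, 0.014, -0.012], 'opening': 0.086}
scene 418.4174941746781 257.6787862898398 196.64117999638034 [[-0.7873, 0.6165, 0.0066], [0.4428, 0.5729, -0.6897], [-0.429, -0.5402, -0.724]] [0.4267, -0.2087, 1.3702]
side 364.80911989251007 255.98292845374073 192.39373864382284 [[0.9782, -0.2073, 0.0144], [-0.1461, -0.7357, -0.6614], [0.1477, 0.6448, -0.7499]] [-0.5302, 0.1065, 0.8466]
```

View pics/scene0.png

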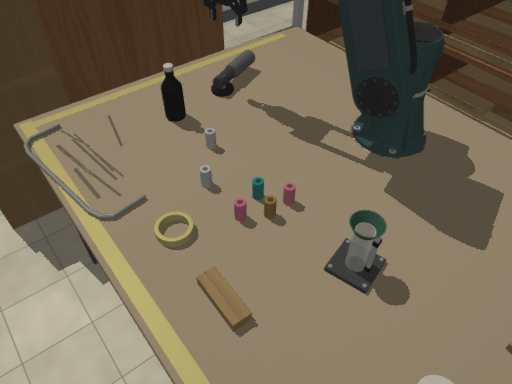

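View pics/side0.png

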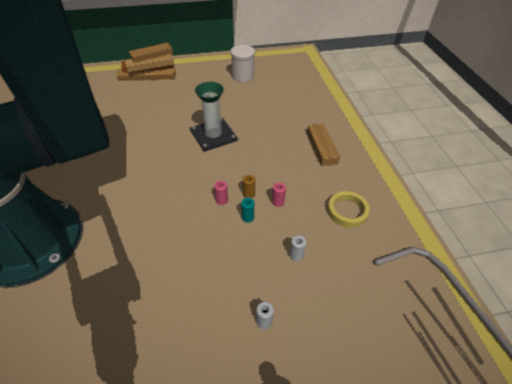

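```bash
cat > h.py <<'E'
import numpy as np, cv2
from scipy.optimize import least_squares
def proj(s,X):
    c=np.atleast_2d(X)@np.array(s["R"]).T+np.array(s["t"])
    return np.c_[s["fx"]*c[:,0]/c[:,2]+s["cx"], s["fy"]*c[:,1]/c[:,2]+s["cy"]]
def cyl(x,y,z0=0,z1=.06,r=.016):
    a=np.linspace(0,2*np.pi,40); 
    return np.vstack([np.c_[x+r*np.cos(a),y+r*np.sin(a),np.full(40,z)] for z in (z0,z1)])
def hullbox(s,P):
    h=cv2.convexHull(proj(s,P).astype(np.float32)); m=cv2.moments(h)
    q=h[:,0]; return np.r_[m['m10']/m['m00'],m['m01']/m['m00']]
def plane(s,uv,z):
    d=np.array(s["R"]).T@np.array([(uv[0]-s["cx"])/s["fx"],(uv[1]-s["cy"])/s["fy"],1]); o=-np.array(s["R"]).T@np.array(s["t"])
    return (o+d*(z-o[2])/d[2])[:2]
def fit(views,p0,**k):
    f=lambda p: np.concatenate([hullbox(s,cyl(p[0],p[1],**k))-c for s,c in views])
    r=least_squares(f,p0,diff_step=1e-4); return r.x,r.fun
E
python3 - <<'E'
from station import env
from h import *
S={}
D={}
for c in ["scene","side"]:
    S[c]=env.snapshot(c); s=S[c]
    for q in ["spacer_1","brass_spacer","magazine"]:
        for d in env.outline_of(c,q):
            m=d["pixels"]; v,u=np.nonzero(m); cen=np.r_[u.mean(),v.mean()]
            col=s["color"][m].mean(0)
            print(c,q,round(d["confidence"],2),cen.round(1),m.sum(),col.round(),plane(s,cen,.03).round(3))
            D.setdefault((c,q),[]).append((cen,plane(s,cen,.03),m))
for q in ["spacer_1","brass_spacer"]:
    for a in D[("scene",q)]:
        for b in D[("side",q)]:
            if np.linalg.norm(a[1]-b[1])<.03:
                print(q,*[v.round(4) for v in fit([(S["scene"],a[0]),(S["side"],b[0])],a[1])])
import pickle; pickle.dump((S,D),open("d0.pkl","wb"))
E
```

```text
scene spacer_1 0.69 [210.1 137.8] 209 [107. 107. 102.] [ 0.494 -0.301]
scene spacer_1 0.64 [205.2 175.7] 230 [108. 108. 104.] [ 0.6   -0.167]
scene brass_spacer 0.66 [269.7 207.1] 269 [93. 74. 43.] [0.531 0.038]
scene brass_spacer 0.63 [289.  192.3] 275 [120.  76.  81.] [0.456 0.028]
scene brass_spacer 0.62 [257.4 187.7] 238 [35. 82. 76.] [ 0.513 -0.039]
scene brass_spacer 0.61 [239.7 208.8] 252 [118.  70.  79.] [ 0.597 -0.006]
scene magazine 0.57 [359.5 251.4] 3045 [70. 75. 69.] [0.452 0.28 ]
side spacer_1 0.58 [296.6 248. ] 323 [125. 125. 124.] [ 0.598 -0.168]
side spacer_1 0.58 [263.7 314.7] 446 [125. 123. 121.] [ 0.493 -0.301]
side brass_spacer 0.85 [220.2 192. ] 280 [144.  67.  85.] [0.456 0.028]
side brass_spacer 0.75 [248.  185.8] 268 [104.  74.  28.] [0.528 0.035]
side brass_spacer 0.59 [277.8 194.1] 270 [142.  66.  83.] [ 0.596 -0.006]
side magazine 0.63 [211.  118.7] 1851 [73. 78. 71.] [0.472 0.327]
spacer_1 [ 0.4932 -0.3012] [ 0.2171 -0.3717  0.1883 -0.0854]
spacer_1 [ 0.5983 -0.1678] [ 0.2381 -0.6742  0.3337 -0.3336]
brass_spacer [0.5297 0.0362] [ 0.2034 -0.8072  0.4288 -0.5754]
brass_spacer [0.4563 0.0278] [-0.1215 -0.0485 -0.0819 -0.1168]
brass_spacer [ 0.5964 -0.0064] [ 0.1821 -0.4951  0.3125 -0.3401]
```

Run:
```python
import pickle
from h import *
S,D=pickle.load(open("d0.pkl","rb"))
V=[]
for c,(u0,u1,v0,v1) in {"scene":(320,400,200,295),"side":(180,250,70,155)}.items():
    im=S[c]["color"].astype(int); g=(im[...,1]-im[...,0]>12)
    g2=np.zeros_like(g); g2[v0:v1,u0:u1]=g[v0:v1,u0:u1]
    n,l,st,_=cv2.connectedComponentsWithStats(g2.astype(np.uint8)); k=1+np.argmax(st[1:,4]); g2=l==k
    print(c,st[k])
    h=cv2.convexHull(np.argwhere(g2)[:,::-1].astype(np.float32)); m=cv2.moments(h)
    cen=np.r_[m['m10']/m['m00'],m['m01']/m['m00']]; V.append((S[c],cen)); print(cen, m['m00'])
    o=S[c]["color"][:,:,::-1].copy(); 
    o2=o.copy(); o2[g2]=(0,0,255)
    cv2.imwrite(f"pics/m_{c}.png",cv2.resize(np.hstack([o[v0:v1,u0:u1],o2[v0:v1,u0:u1]]),None,fx=4,fy=4,interpolation=cv2.INTER_CUBIC))
def P(x,y): return np.vstack([cyl(x,y,.16,.16,.04),cyl(x,y,.134,.134,.025)])
f=lambda p: np.concatenate([hullbox(s,P(*p))-c for s,c in V])
r=least_squares(f,[.45,.3],diff_step=1e-4); print(r.x,r.fun)
for s,c in V:
    h=cv2.convexHull(proj(s,P(*r.x)).astype(np.float32)); print(cv2.contourArea(h),h[:,0].min(0),h[:,0].max(0))
```

```text
scene [350 210  36  30 598]
[367.23666039 224.22787194] 796.5
side [195  82  28  20 356]
[209.08279431  90.67227253] 386.5
[0.4719502  0.28957307] [ 0.00252077 -0.39040646  0.1712277  -0.5767804 ]
880.7861439273693 [348.47122 208.82715] [386.42828 239.4786 ]
481.3732771424111 [194.15024  79.89835] [223.99176  101.603226]
```

```bash
python3 -c "
import cv2,numpy as np
a=cv2.imread('pics/m_scene.png');b=cv2.imread('pics/m_side.png')
w=max(a.shape[1],b.shape[1]);
p=lambda i:cv2.copyMakeBorder(i,0,0,0,w-i.shape[1],0)
o=np.vstack([p(a),p(b)]);cv2.imwrite('pics/m.png',cv2.resize(o,None,fx=.8,fy=.8))"
```

```text
(no output)
```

View pics/m.png

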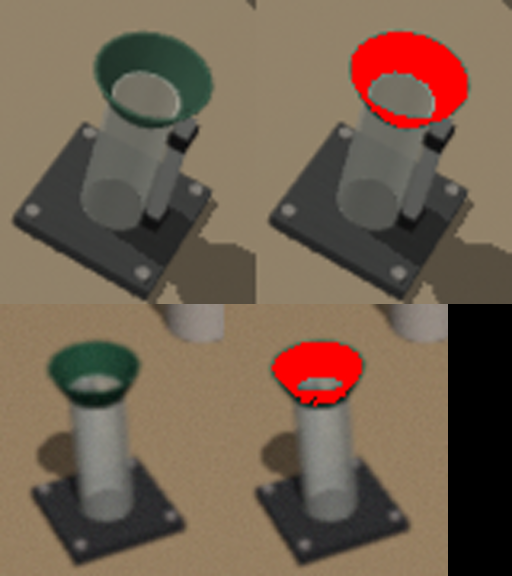

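Run:
```python
import pickle
from h import *
S,D=pickle.load(open("d0.pkl","rb"))
s=S["scene"]
print("bottle base",plane(s,(176,117),0.0))
b=plane(s,(176,114),0.0)
for z in (.1,.15,.2,.25): print(z,proj(s,[[*b,z]]))
print("dark thing",plane(s,(223,88),.03),plane(s,(245,60),.03))
T=np.array([[.906,.423,0],[.423,-.906,0],[0,0,-1]])
tcp=np.array([.254,-.543,.23])
for n,p in dict(A=(.4932,-.3012,.12),B=(.5983,-.1678,.12),M=(.472,.2896,.23)).items():
    print(n,(T.T@(np.array(p)-tcp)).round(4))
```

```text
bottle base [ 0.50447112 -0.49850667]
0.1 [[171.86107497  88.42844205]]
0.15 [[169.62216675  74.59577511]]
0.2 [[167.25761619  59.98685096]]
0.25 [[164.75654183  44.5344406 ]]
dark thing [ 0.3006504  -0.50947243] [ 0.11790839 -0.622223  ]
A [ 0.319  -0.1179  0.11  ]
B [ 0.4706 -0.1943  0.11  ]
M [ 0.5497 -0.6621  0.    ]
```

Call:
play_rows(rows=[[[0.032, -0.012, 0, 0], [0.064, -0.024, 0, 0], [0.096, -0.036, 0, 0], [0.128, -0.048, 0, 0], [0.16, -0.059, 0, 0]]], grip=0.07)

```text
t: 0.92
tool_pos: [0.3746, -0.4212, 0.2314]
tool_rot: [[0.906, 0.423, 0.0], [0.423, -0.906, 0.0], [0.0, -0.0, -1.0]]
ft_force: [1.4, -0.7, -0.0]
opening: 0.0701
```

Call:
play_rows(rows=[[[0.032, -0.012, 0, 0], [0.064, -0.024, 0, 0], [0.096, -0.036, 0, 0], [0.128, -0.048, 0, 0], [0.159, -0.059, 0, 0]]])

```text
t: 1.33
tool_pos: [0.494, -0.3003, 0.2315]
tool_rot: [[0.906, 0.423, 0.0], [0.423, -0.906, 0.0], [0.0, 0.0, -1.0]]
ft_force: [0.9, -0.9, 0.1]
opening: 0.07
```

Call:
play_rows(rows=[[[0, 0, 0.02, 0], [0, 0, 0.04, 0], [0, 0, 0.06, 0], [0, 0, 0.08, 0], [0, 0, 0.08, 0]]])

```text
t: 1.75
tool_pos: [0.4908, -0.2999, 0.1477]
tool_rot: [[0.906, 0.423, -0.005], [0.423, -0.906, 0.004], [-0.003, -0.006, -1.0]]
ft_force: [-0.4, 0.4, -0.6]
opening: 0.0698
```

Run:
```python
from station import env
from h import *
o=env.get_obs(); print({k:np.round(o[k],4).tolist() for k in("t","joint_positions","tool_pos","tool_rot","ft_force","opening")})
s=env.snapshot("wrist"); cv2.imwrite("pics/w1.png",s["color"][:,:,::-1])
for d in env.outline_of("wrist","spacer_1"):
    m=d["pixels"]; v,u=np.nonzero(m); c=np.r_[u.mean(),v.mean()]; print(d["confidence"],c,m.sum(),plane(s,c,.06))
    try: print(fit([(s,c)],plane(s,c,.03)))
    except Exception as e: print(e)
```

```text
{'t': 1.75, 'joint_positions': [-38.306, 23.7399, 94.7614, 0.0012, 61.8893, 26.6513], 'tool_pos': [0.4908, -0.2999, 0.1477], 'tool_rot': [[0.906, 0.4233, -0.0053], [0.4233, -0.906, 0.0042], [-0.003, -0.0061, -1.0]], 'ft_force': [-0.4078, 0.4032, -0.6174], 'opening': 0.0698}
0.9 [253.07012848 187.94164882] 1868 [ 0.50225665 -0.29779834]
(array([ 0.49691709, -0.30042398]), array([-7.63469359e-07, -8.11317875e-08]))
0.64 [154.78222222   3.45333333] 225 [ 0.58524561 -0.19037989]
(array([ 0.58656682, -0.18456408]), array([-4.17573659e-07,  7.42132240e-08]))
```

View pics/w1.png

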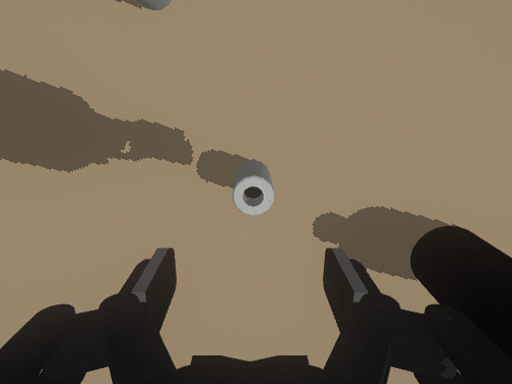

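Call:
play_rows(rows=[[[0, 0, 0.02, 0], [0, 0, 0.04, 0], [0, 0, 0.06, 0], [0, 0, 0.08, 0], [0, 0, 0.09, 0]]])

```text
t: 2.27
tool_pos: [0.4931, -0.3021, 0.0609]
tool_rot: [[0.906, 0.423, 0.0], [0.423, -0.906, -0.0], [0.0, 0.0, -1.0]]
ft_force: [-0.0, -0.2, -0.0]
opening: 0.07
```

Call:
play_rows(rows=[[[0.001, 0, 0.01, 0], [0.001, 0, 0.02, 0], [0.001, 0, 0.03, 0], [0.001, 0, 0.03, 0], [0.001, 0, 0.03, 0]]])

```text
t: 2.68
tool_pos: [0.4937, -0.3012, 0.0311]
tool_rot: [[0.906, 0.423, -0.001], [0.423, -0.906, 0.0], [-0.0, -0.001, -1.0]]
ft_force: [-0.1, 1.0, 0.4]
opening: 0.0703
```

Run:
```python
from station import env
from h import *
s=env.snapshot("wrist"); cv2.imwrite("pics/w2.png",s["color"][:,:,::-1])
```

```text
(no output)
```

View pics/w2.png

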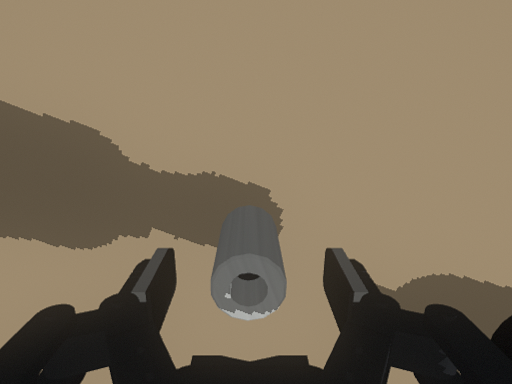

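The spacer stands centred between the pads (top at about (248,285), pads at 155 and 345). Close.

Call:
play_rows(rows=[[[0, 0, 0, 0], [0, 0, 0, 0], [0, 0, 0, 0], [0, 0, 0, 0], [0, 0, 0, 0]]], grip=0.02)

```text
t: 3.15
tool_pos: [0.4943, -0.3017, 0.0319]
tool_rot: [[0.906, 0.423, 0.001], [0.423, -0.906, -0.001], [0.001, 0.001, -1.0]]
ft_force: [-0.3, -0.4, 3.6]
opening: 0.0303
```

Call:
play_rows(rows=[[[0, 0, 0, 0], [0, 0, 0, 0], [0, 0, 0, 0], [0, 0, 0, 0], [0, 0, 0, 0]]])

```text
t: 3.57
tool_pos: [0.4943, -0.3017, 0.0318]
tool_rot: [[0.906, 0.423, 0.001], [0.423, -0.906, -0.001], [0.001, 0.001, -1.0]]
ft_force: [-0.7, -0.8, 5.4]
opening: 0.0307
```

Call:
play_rows(rows=[[[0, 0, -0.01, 0], [0, 0, -0.025, 0], [0, 0, -0.04, 0], [0, 0, -0.05, 0], [0, 0, -0.05, 0]]])

```text
t: 3.98
tool_pos: [0.4949, -0.3021, 0.0835]
tool_rot: [[0.906, 0.423, 0.003], [0.423, -0.906, -0.002], [0.002, 0.003, -1.0]]
ft_force: [0.8, 0.5, -0.9]
opening: 0.0302
```

Run:
```python
from station import env
from h import *
s=env.snapshot("wrist"); cv2.imwrite("pics/w3.png",s["color"][:,:,::-1])
```

```text
(no output)
```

View pics/w3.png

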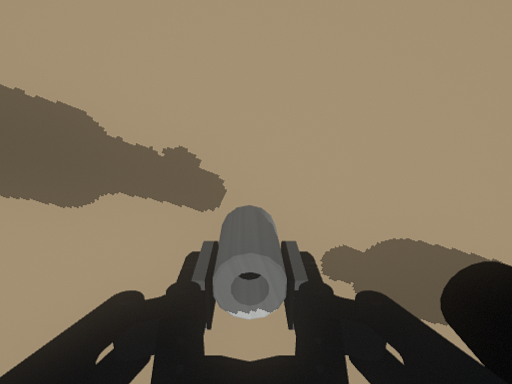

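Call:
play_rows(rows=[[[0, 0, -0.03, 0], [0, 0, -0.06, 0], [0, 0, -0.09, 0], [0, 0, -0.12, 0], [0, 0, -0.15, 0]]])

```text
t: 4.45
tool_pos: [0.4931, -0.3007, 0.2315]
tool_rot: [[0.906, 0.423, -0.002], [0.423, -0.906, 0.002], [-0.001, -0.002, -1.0]]
ft_force: [-0.2, -0.8, -1.4]
opening: 0.0309
```

Call:
play_rows(rows=[[[0.005, -0.015, 0, 0], [0.019, -0.044, 0, 0], [0.032, -0.076, 0, 0], [0.045, -0.107, 0, 0], [0.058, -0.138, 0, 0]]])

```text
t: 4.87
tool_pos: [0.4866, -0.1497, 0.2298]
tool_rot: [[0.906, 0.422, -0.002], [0.422, -0.906, 0.001], [-0.001, -0.002, -1.0]]
ft_force: [0.4, 0.8, -1.4]
opening: 0.0303
```

Call:
play_rows(rows=[[[0.013, -0.031, 0, 0], [0.026, -0.062, 0, 0], [0.039, -0.093, 0, 0], [0.052, -0.124, 0, 0], [0.065, -0.155, 0, 0]]])

```text
t: 5.28
tool_pos: [0.4797, 0.0181, 0.2299]
tool_rot: [[0.906, 0.423, -0.002], [0.423, -0.906, 0.0], [-0.002, -0.001, -1.0]]
ft_force: [0.9, -0.3, -1.0]
opening: 0.0305
```

Call:
play_rows(rows=[[[0.013, -0.031, 0, 0], [0.026, -0.062, 0, 0], [0.039, -0.093, 0, 0], [0.052, -0.124, 0, 0], [0.065, -0.155, 0, 0]]])

```text
t: 5.7
tool_pos: [0.473, 0.1857, 0.2299]
tool_rot: [[0.906, 0.423, -0.002], [0.423, -0.906, -0.0], [-0.002, -0.001, -1.0]]
ft_force: [1.1, 0.3, -0.5]
opening: 0.0304
```

Call:
play_rows(rows=[[[0.012, -0.028, 0, 0], [0.023, -0.055, 0, 0], [0.033, -0.078, 0, 0], [0.042, -0.097, 0, 0], [0.042, -0.097, 0, 0]]])

```text
t: 6.12
tool_pos: [0.4705, 0.2933, 0.2298]
tool_rot: [[0.905, 0.426, -0.002], [0.426, -0.905, 0.001], [-0.001, -0.002, -1.0]]
ft_force: [-0.1, 1.5, 0.2]
opening: 0.03
```

Call:
play_rows(rows=[[[0, 0, 0, 0], [0, 0, 0, 0], [0, 0, 0, 0]]])

```text
t: 6.37
tool_pos: [0.4711, 0.2887, 0.2306]
tool_rot: [[0.906, 0.422, -0.001], [0.422, -0.906, -0.001], [-0.002, 0.0, -1.0]]
ft_force: [0.4, 0.0, -1.8]
opening: 0.0305
```

Run:
```python
from station import env
from h import *
o=env.get_obs(); print({k:np.round(o[k],4).tolist() for k in("t","joint_positions","tool_pos","ft_force","opening")})
p=o["tool_pos"]
T=np.array(o["tool_rot"]); print("to M",T.T@np.array([.472-p[0],.2896-p[1],0]))
ims=[]
for c,(u0,u1,v0,v1) in {"scene":(300,420,150,300),"side":(160,280,30,180)}.items():
    s=env.snapshot(c); o2=np.ascontiguousarray(s["color"][:,:,::-1]); 
    cv2.imwrite(f"pics/{c}4.png",o2); ims.append(o2[v0:v1,u0:u1])
cv2.imwrite("pics/z4.png",cv2.resize(np.hstack(ims),None,fx=3.3,fy=3.3))
```

```text
{'t': 6.3667, 'joint_positions': [24.3485, 16.7558, 92.4165, -0.0164, 70.9283, 89.3646], 'tool_pos': [0.4711, 0.2887, 0.2306], 'ft_force': [0.3774, 0.0166, -1.7574], 'opening': 0.0305}
to M [ 1.19626240e-03 -4.29529403e-04 -2.21160621e-06]
```

View pics/z4.png

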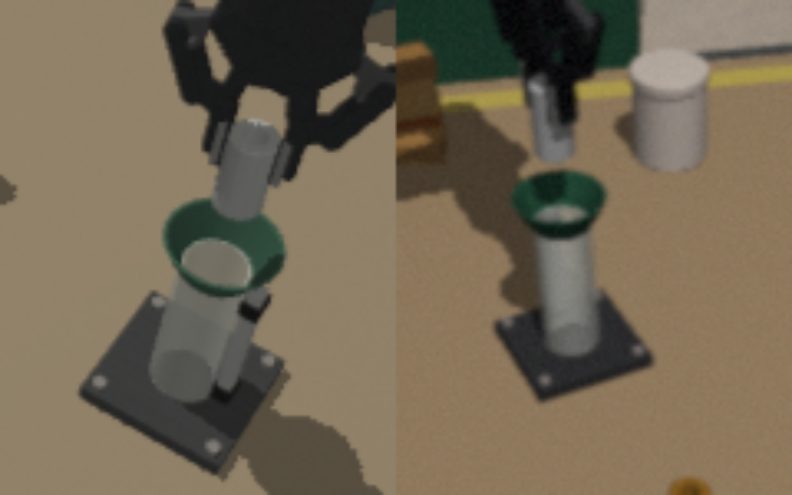

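Run:
```python
from station import env
from h import *
ims=[]
for c,(u0,u1,v0,v1) in {"scene":(300,420,150,300),"side":(160,280,30,180)}.items():
    s=env.snapshot(c); o=cv2.resize(np.ascontiguousarray(s["color"][v0:v1,u0:u1,::-1]),None,fx=3.3,fy=3.3,interpolation=cv2.INTER_CUBIC)
    t=env.get_obs()["tool_pos"]
    def dr(P,col):
        q=(proj(s,P)-[u0,v0]+.5)*3.3-.5
        cv2.polylines(o,[np.round(q).astype(int)],True,col,1)
    M=(.472,.2896)
    for z,r,col in((.16,.036,(0,255,255)),(.134,.021,(0,255,0)),(.012,.021,(255,255,0))):
        dr(cyl(*M,z,z,r)[:40],col)
    b=t[2]-.0315
    dr(cyl(t[0],t[1],b,b)[:40],(0,0,255)); dr(cyl(t[0],t[1],b+.06,b+.06)[:40],(255,0,255))
    ims.append(o)
    for d in env.outline_of(c,"spacer_1"):
        m=d["pixels"]; v,u=np.nonzero(m); print(c,d["confidence"],u.mean(),v.mean(),m.sum(),hullbox(s,cyl(t[0],t[1],b,b+.06)))
cv2.imwrite("pics/z5.png",np.hstack(ims))
```

```text
scene 0.88 373.47429906542055 200.53504672897196 428 [374.11037597 199.86559846]
scene 0.65 205.41116751269035 175.3502538071066 197 [374.11037597 199.86559846]
side 0.66 205.37549407114625 67.90118577075098 253 [206.79065076  63.75357588]
side 0.65 296.5047021943574 247.43573667711598 319 [206.79065076  63.75357588]
```

View pics/z5.png

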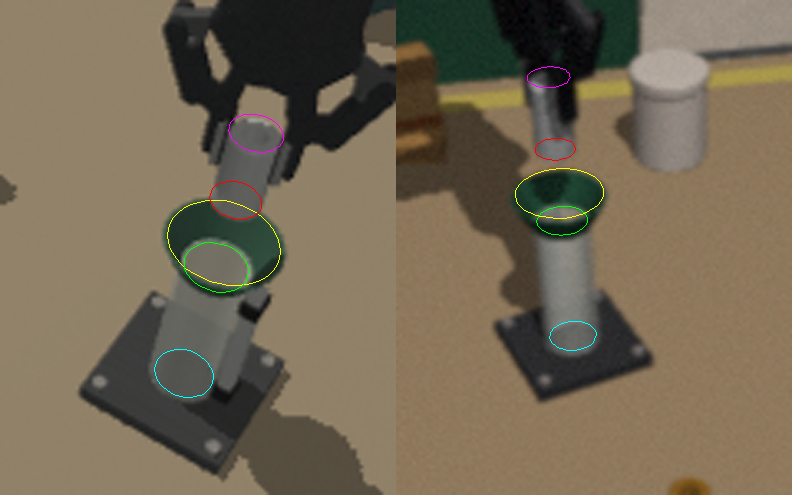

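Call:
play_rows(rows=[[[0, 0, 0.015, 0], [0.001, 0, 0.03, 0], [0.001, 0, 0.045, 0], [0.001, 0, 0.055, 0], [0.001, 0, 0.055, 0]]])

```text
t: 7.08
tool_pos: [0.4712, 0.2893, 0.1743]
tool_rot: [[0.906, 0.423, -0.004], [0.423, -0.906, -0.002], [-0.004, -0.0, -1.0]]
ft_force: [-0.2, 0.5, -0.2]
opening: 0.0303
```

Call:
play_rows(rows=[[[0, 0, 0.004, 0], [0, 0, 0.008, 0], [0, 0, 0.01, 0], [0, 0, 0.01, 0], [0, 0, 0.01, 0]]])

```text
t: 7.5
tool_pos: [0.4728, 0.2903, 0.1667]
tool_rot: [[0.906, 0.423, 0.0], [0.423, -0.906, 0.0], [0.001, -0.0, -1.0]]
ft_force: [-1.5, -0.4, -1.5]
opening: 0.0304
```

Run:
```python
from station import env
from h import *
ims=[]
for c,(u0,u1,v0,v1) in {"scene":(300,420,150,300),"side":(160,280,30,180)}.items():
    s=env.snapshot(c); ims.append(cv2.resize(np.ascontiguousarray(s["color"][v0:v1,u0:u1,::-1]),None,fx=3.3,fy=3.3,interpolation=cv2.INTER_CUBIC))
cv2.imwrite("pics/z6.png",np.hstack(ims))
```

```text
(no output)
```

View pics/z6.png

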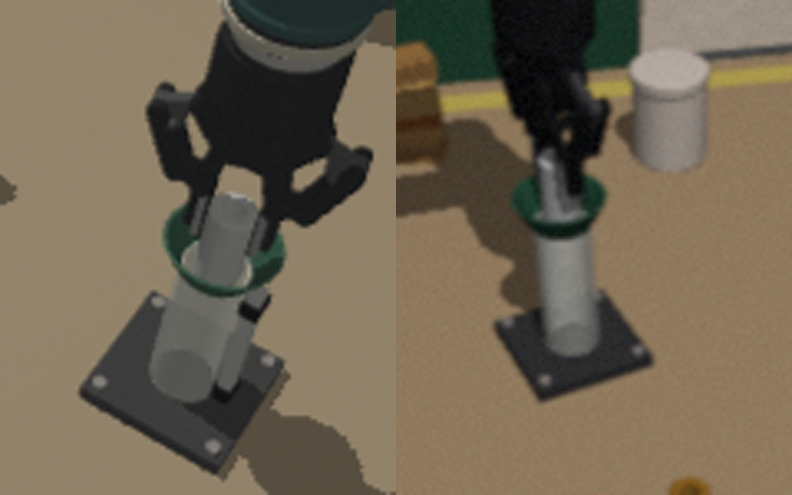

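The spacer's lower end stands in the bore mouth in both views (scene crop about (225,280), side about (560,215)). Release.

Call:
play_rows(rows=[[[0, 0, 0, 0], [0, 0, 0, 0], [0, 0, 0, 0], [0, 0, 0, 0], [0, 0, 0, 0]]], grip=0.05)

```text
t: 8.02
tool_pos: [0.4727, 0.2903, 0.1665]
tool_rot: [[0.906, 0.423, 0.0], [0.423, -0.906, 0.0], [0.0, -0.0, -1.0]]
ft_force: [0.3, 0.6, -0.1]
opening: 0.0502
```

Call:
play_rows(rows=[[[0, 0, -0.01, 0], [0, 0, -0.03, 0], [0, 0, -0.055, 0], [0, 0, -0.065, 0], [0, 0, -0.065, 0]]])

```text
t: 8.43
tool_pos: [0.4746, 0.2912, 0.2346]
tool_rot: [[0.906, 0.423, 0.006], [0.423, -0.906, 0.003], [0.006, -0.0, -1.0]]
ft_force: [0.7, -1.2, 0.0]
opening: 0.0501
```

Run:
```python
from station import env
from h import *
ims=[]
for c,(u0,u1,v0,v1) in {"scene":(300,420,150,300),"side":(160,280,30,180)}.items():
    s=env.snapshot(c); ims.append(cv2.resize(np.ascontiguousarray(s["color"][v0:v1,u0:u1,::-1]),None,fx=3.3,fy=3.3,interpolation=cv2.INTER_CUBIC))
cv2.imwrite("pics/z7.png",np.hstack(ims))
p=env.get_obs()["tool_pos"];T=np.array([[.906,.423,0],[.423,-.906,0],[0,0,-1]])
print(p,T.T@(np.array([.5983,-.1678,.23])-p))
```

```text
[0.47261565 0.29022752 0.23141445] [-0.07987562  0.46813741  0.00141445]
```

View pics/z7.png

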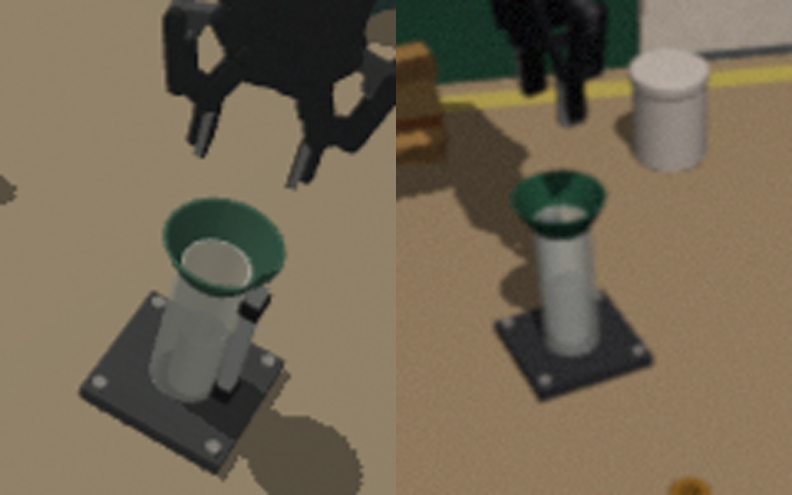

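The first spacer stands on the tube bottom (a darker body in the lower half of the tube in both views, scene crop ~(195,360), side ~(570,310)). On to the second.

Call:
play_rows(rows=[[[-0.003, 0.016, 0, 0], [-0.008, 0.046, 0, 0], [-0.014, 0.08, 0, 0], [-0.019, 0.114, 0, 0], [-0.025, 0.148, 0, 0]]], grip=0.07)

```text
t: 8.95
tool_pos: [0.5117, 0.1441, 0.2297]
tool_rot: [[0.906, 0.424, -0.003], [0.424, -0.906, -0.0], [-0.003, -0.001, -1.0]]
ft_force: [0.7, -0.5, 0.1]
opening: 0.0702
```

Call:
play_rows(rows=[[[-0.006, 0.034, 0, 0], [-0.012, 0.068, 0, 0], [-0.017, 0.102, 0, 0], [-0.023, 0.136, 0, 0], [-0.029, 0.17, 0, 0]]])

```text
t: 9.37
tool_pos: [0.5573, -0.0223, 0.2295]
tool_rot: [[0.906, 0.423, -0.003], [0.423, -0.906, 0.001], [-0.002, -0.002, -1.0]]
ft_force: [-0.4, 0.7, 0.3]
opening: 0.0699
```

Call:
play_rows(rows=[[[-0.006, 0.034, 0, 0], [-0.012, 0.068, 0, 0], [-0.018, 0.105, 0, 0], [-0.026, 0.15, 0, 0], [-0.026, 0.15, 0, 0]]])

```text
t: 9.78
tool_pos: [0.5991, -0.1743, 0.2294]
tool_rot: [[0.908, 0.42, -0.0], [0.42, -0.908, -0.003], [-0.002, 0.003, -1.0]]
ft_force: [1.1, -0.9, -0.2]
opening: 0.0701
```

Call:
play_rows(rows=[[[0, 0, 0.02, 0], [0, 0, 0.05, 0], [0, 0, 0.08, 0], [0, 0, 0.08, 0], [0, 0, 0.08, 0]]])

```text
t: 10.2
tool_pos: [0.5957, -0.1667, 0.1487]
tool_rot: [[0.906, 0.423, -0.006], [0.423, -0.906, 0.003], [-0.005, -0.005, -1.0]]
ft_force: [0.0, -1.4, 0.2]
opening: 0.0701
```

Run:
```python
from station import env
from h import *
V=[]
for c in ("scene","side","wrist"):
    s=env.snapshot(c)
    for d in env.outline_of(c,"spacer_1")[:3]:
        m=d["pixels"]; v,u=np.nonzero(m); cen=np.r_[u.mean(),v.mean()]; f=fit([(s,cen)],plane(s,cen,.03))[0]; print(c,round(d["confidence"],2),cen,m.sum(),f)
    if c=="wrist": cv2.imwrite("pics/w8.png",s["color"][:,:,::-1])
p=env.get_obs()["tool_pos"];T=np.array([[.906,.423,0],[.423,-.906,0],[0,0,-1]])
print(p,T.T@(np.array([.5985,-.1678,.0315])-p))
```

```text
scene 0.61 [205.23673469 175.86122449] 245 [ 0.60058135 -0.16523521]
side 0.85 [296.69850746 247.57014925] 335 [ 0.59777507 -0.16735032]
wrist 0.65 [246.76317348 188.88454707] 1689 [ 0.60203753 -0.16558955]
[ 0.5991863  -0.16798267  0.15305386] [-0.00054452 -0.00045581  0.12155386]
```

View pics/w8.png

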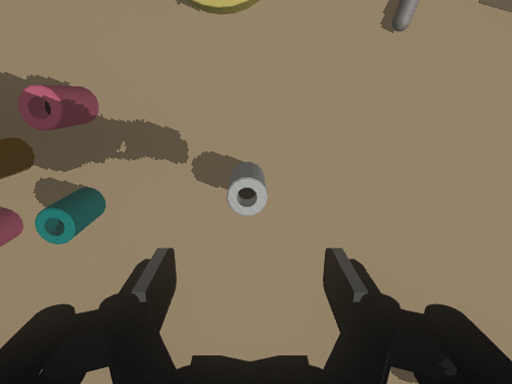

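The silver spacer is at (247,196), in line with the jaws, neighbours well clear. Descend and grip.

Call:
play_rows(rows=[[[0, 0, 0.02, 0], [0, 0, 0.04, 0], [0, 0, 0.06, 0], [0, 0, 0.08, 0], [0, 0, 0.09, 0]]])

```text
t: 10.92
tool_pos: [0.5975, -0.1674, 0.0602]
tool_rot: [[0.906, 0.423, -0.001], [0.423, -0.906, 0.0], [-0.001, -0.001, -1.0]]
ft_force: [-0.9, 0.2, -0.0]
opening: 0.07
```

Call:
play_rows(rows=[[[0, 0, 0.01, 0], [0, 0, 0.02, 0], [0, 0, 0.03, 0], [0, 0, 0.03, 0], [0, 0, 0.03, 0]]])

```text
t: 11.33
tool_pos: [0.598, -0.1676, 0.0311]
tool_rot: [[0.906, 0.423, -0.001], [0.423, -0.906, 0.0], [-0.0, -0.001, -1.0]]
ft_force: [0.0, -0.3, -1.1]
opening: 0.0701
```

Call:
play_rows(rows=[[[0, 0, 0, 0], [0, 0, 0, 0], [0, 0, 0, 0], [0, 0, 0, 0], [0, 0, 0, 0]]], grip=0.02)

```text
t: 11.75
tool_pos: [0.5987, -0.168, 0.0321]
tool_rot: [[0.906, 0.423, 0.001], [0.423, -0.906, -0.001], [0.001, 0.001, -1.0]]
ft_force: [-0.9, 0.1, 3.9]
opening: 0.0306
```

Call:
play_rows(rows=[[[0, 0, 0, 0], [0, 0, 0, 0], [0, 0, 0, 0], [0, 0, 0, 0], [0, 0, 0, 0]]])

```text
t: 12.17
tool_pos: [0.5987, -0.168, 0.032]
tool_rot: [[0.906, 0.423, 0.001], [0.423, -0.906, -0.001], [0.001, 0.001, -1.0]]
ft_force: [-0.3, 0.5, 5.8]
opening: 0.0303
```

Call:
play_rows(rows=[[[0, 0, -0.01, 0], [0, 0, -0.025, 0], [0, 0, -0.04, 0], [0, 0, -0.05, 0], [0, 0, -0.05, 0]]])

```text
t: 12.58
tool_pos: [0.5995, -0.1682, 0.0837]
tool_rot: [[0.906, 0.423, 0.003], [0.423, -0.906, -0.001], [0.003, 0.003, -1.0]]
ft_force: [0.1, -1.6, -1.0]
opening: 0.0304
```

Run:
```python
from station import env
from h import *
s=env.snapshot("wrist"); cv2.imwrite("pics/w9.png",s["color"][:,:,::-1])
p=env.get_obs()["tool_pos"];T=np.array([[.906,.423,0],[.423,-.906,0],[0,0,-1]])
print(p,T.T@(np.array([.472,.2896,.231])-p))
```

```text
[ 0.59883606 -0.16793903  0.08245154] [ 0.07862554 -0.46818201 -0.14854846]
```

View pics/w9.png

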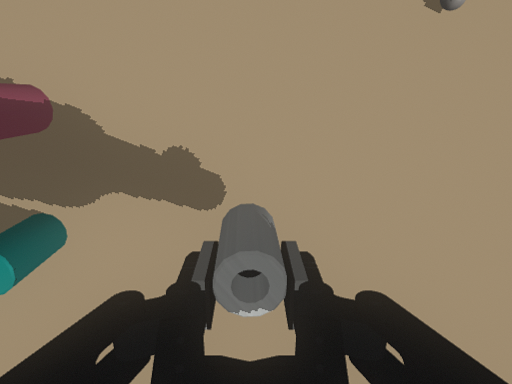

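The second spacer is held squarely between the pads (top at (250,285)). Lift and carry it to the magazine.

Call:
play_rows(rows=[[[0, 0, -0.03, 0], [0, 0, -0.06, 0], [0, 0, -0.09, 0], [0, 0, -0.12, 0], [0, 0, -0.15, 0]]])

```text
t: 13.05
tool_pos: [0.5972, -0.1673, 0.2314]
tool_rot: [[0.906, 0.423, -0.002], [0.423, -0.906, 0.001], [-0.002, -0.002, -1.0]]
ft_force: [1.8, -0.4, -1.6]
opening: 0.0303
```

Call:
play_rows(rows=[[[0.003, -0.016, 0, 0], [0.008, -0.046, 0, 0], [0.014, -0.08, 0, 0], [0.019, -0.114, 0, 0], [0.025, -0.148, 0, 0]]])

```text
t: 13.47
tool_pos: [0.5562, -0.0214, 0.2297]
tool_rot: [[0.906, 0.422, -0.003], [0.422, -0.906, 0.001], [-0.002, -0.002, -1.0]]
ft_force: [0.8, 0.2, -0.7]
opening: 0.0304
```

Call:
play_rows(rows=[[[0.006, -0.034, 0, 0], [0.012, -0.068, 0, 0], [0.017, -0.102, 0, 0], [0.023, -0.136, 0, 0], [0.029, -0.17, 0, 0]]])

```text
t: 13.88
tool_pos: [0.5105, 0.1449, 0.2298]
tool_rot: [[0.906, 0.423, -0.003], [0.423, -0.906, -0.0], [-0.002, -0.001, -1.0]]
ft_force: [0.6, 0.2, -1.1]
opening: 0.0306
```

Call:
play_rows(rows=[[[0.006, -0.034, 0, 0], [0.012, -0.068, 0, 0], [0.018, -0.105, 0, 0], [0.025, -0.15, 0, 0], [0.025, -0.15, 0, 0]]])

```text
t: 14.3
tool_pos: [0.4683, 0.2954, 0.2299]
tool_rot: [[0.904, 0.427, -0.003], [0.427, -0.904, 0.003], [-0.002, -0.004, -1.0]]
ft_force: [-0.3, -1.1, -1.1]
opening: 0.0304
```

Call:
play_rows(rows=[[[0, 0, 0, 0], [0, 0, 0, 0], [0, 0, 0, 0], [0, 0, 0, 0]]])

```text
t: 14.63
tool_pos: [0.4719, 0.2884, 0.2309]
tool_rot: [[0.907, 0.422, -0.001], [0.422, -0.907, -0.001], [-0.001, 0.0, -1.0]]
ft_force: [0.3, -0.3, -1.3]
opening: 0.0303
```

Run:
```python
from station import env
from h import *
ims=[]
for c,(u0,u1,v0,v1) in {"scene":(300,420,150,300),"side":(160,280,30,180)}.items():
    s=env.snapshot(c); ims.append(cv2.resize(np.ascontiguousarray(s["color"][v0:v1,u0:u1,::-1]),None,fx=3.3,fy=3.3,interpolation=cv2.INTER_CUBIC))
cv2.imwrite("pics/z10.png",np.hstack(ims))
p=env.get_obs()["tool_pos"];T=np.array([[.906,.423,0],[.423,-.906,0],[0,0,-1]])
print(p,T.T@(np.array([.472,.2896,.231])-p))
```

```text
[0.47210438 0.28855494 0.23119773] [ 0.00034749 -0.00099097  0.00019773]
```

View pics/z10.png

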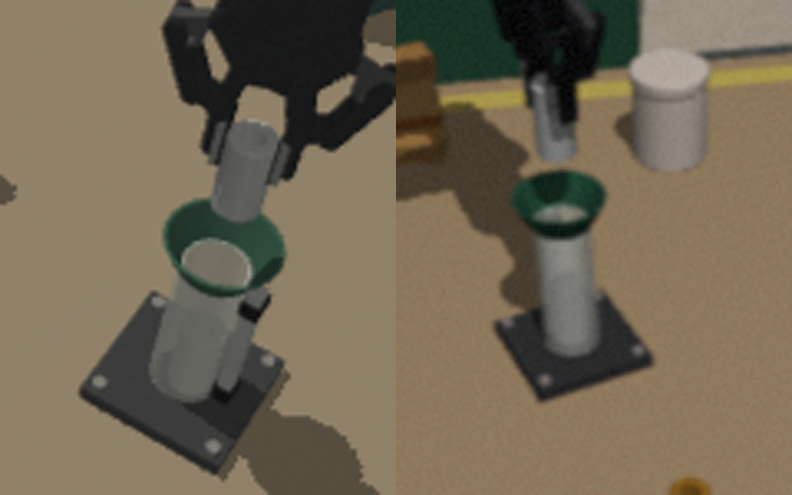

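The same picture as before the first drop: spacer above the mouth (scene crop (240,208), side (555,150)). Lower and release.

Call:
play_rows(rows=[[[0, 0, 0.015, 0], [0, 0, 0.03, 0], [0, 0, 0.045, 0], [0, 0, 0.055, 0], [0, 0, 0.055, 0]]])

```text
t: 15.15
tool_pos: [0.4705, 0.2884, 0.1743]
tool_rot: [[0.907, 0.422, -0.004], [0.422, -0.907, -0.002], [-0.004, -0.0, -1.0]]
ft_force: [-0.2, 0.3, -2.0]
opening: 0.0302
```

Call:
play_rows(rows=[[[0, 0, 0.004, 0], [0, 0, 0.008, 0], [0, 0, 0.01, 0], [0, 0, 0.01, 0], [0, 0, 0.01, 0]]])

```text
t: 15.57
tool_pos: [0.4719, 0.2899, 0.1667]
tool_rot: [[0.906, 0.423, 0.0], [0.423, -0.906, 0.0], [0.001, -0.0, -1.0]]
ft_force: [0.6, -0.5, -0.9]
opening: 0.0302
```

Call:
play_rows(rows=[[[0, 0, 0, 0], [0, 0, 0, 0], [0, 0, 0, 0], [0, 0, 0, 0], [0, 0, 0, 0]]], grip=0.05)

```text
t: 15.98
tool_pos: [0.4718, 0.2899, 0.1665]
tool_rot: [[0.906, 0.423, 0.0], [0.423, -0.906, 0.0], [0.0, -0.0, -1.0]]
ft_force: [-0.2, -0.5, 0.2]
opening: 0.0504
```

Call:
play_rows(rows=[[[0, 0, -0.01, 0], [0, 0, -0.03, 0], [0, 0, -0.055, 0], [0, 0, -0.075, 0], [0, 0, -0.085, 0]]])

```text
t: 16.4
tool_pos: [0.4731, 0.2904, 0.2548]
tool_rot: [[0.906, 0.423, 0.004], [0.423, -0.906, 0.002], [0.005, -0.0, -1.0]]
ft_force: [0.1, 0.8, -0.2]
opening: 0.0502
```

Call:
play_rows(rows=[[[0, 0.01, 0, 0], [0, 0.03, 0, 0], [0, 0.06, 0, 0], [0, 0.09, 0, 0], [0, 0.1, 0, 0]]])

```text
t: 16.82
tool_pos: [0.5149, 0.1954, 0.2502]
tool_rot: [[0.907, 0.422, -0.001], [0.422, -0.907, -0.002], [-0.002, 0.002, -1.0]]
ft_force: [0.5, 0.0, -0.4]
opening: 0.0496
```

Call:
play_rows(rows=[[[0, 0, 0, 0], [0, 0, 0, 0], [0, 0, 0, 0]]])

```text
t: 17.07
tool_pos: [0.5132, 0.1997, 0.2507]
tool_rot: [[0.906, 0.423, -0.001], [0.423, -0.906, 0.0], [-0.001, -0.001, -1.0]]
ft_force: [0.7, 0.9, -0.3]
opening: 0.0502
```

Run:
```python
from station import env
from h import *
ims=[]
for c,(u0,u1,v0,v1) in {"scene":(300,420,150,300),"side":(160,280,30,180)}.items():
    s=env.snapshot(c); o=cv2.resize(np.ascontiguousarray(s["color"][v0:v1,u0:u1,::-1]),None,fx=3.3,fy=3.3,interpolation=cv2.INTER_CUBIC)
    cv2.imwrite(f"pics/{c}11.png",s["color"][:,:,::-1])
    ims.append(o)
    for d in env.outline_of(c,"brass_spacer"):
        m=d["pixels"]; v,u=np.nonzero(m); print(c,d["confidence"],u.mean(),v.mean(),s["color"][m].mean(0).round())
    for d in env.outline_of(c,"spacer_1"):
        m=d["pixels"]; v,u=np.nonzero(m); print(c,"sp",d["confidence"],u.mean(),v.mean(),m.sum(), "model 1/2", hullbox(s,cyl(.472,.2896,.012,.072)),hullbox(s,cyl(.472,.2896,.072,.132)))
cv2.imwrite("pics/z11.png",np.hstack(ims))
```

```text
scene 0.64 240.0 208.94545454545454 [121.  74.  82.]
scene 0.62 257.13229571984436 187.57198443579767 [42. 87. 80.]
scene 0.61 269.45348837209303 205.81007751937983 [95. 76. 44.]
scene 0.55 288.9604743083004 192.901185770751 [122.  74.  81.]
scene sp 0.64 365.0652173913044 231.6413043478261 92 model 1/2 [357.57716172 254.95331358] [362.38934782 239.16653305]
side 0.86 277.8034482758621 194.31379310344826 [137.  64.  80.]
side 0.75 248.02941176470588 185.8125 [101.  71.  28.]
side 0.68 220.31292517006804 192.57823129251702 [139.  65.  81.]
side 0.53 247.0600706713781 209.62190812720848 [11. 84. 79.]
```

View pics/z11.png

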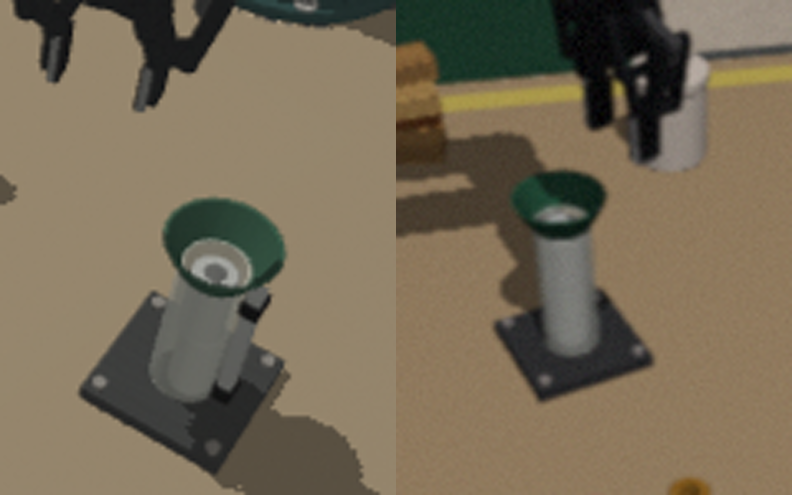

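View pics/side11.png

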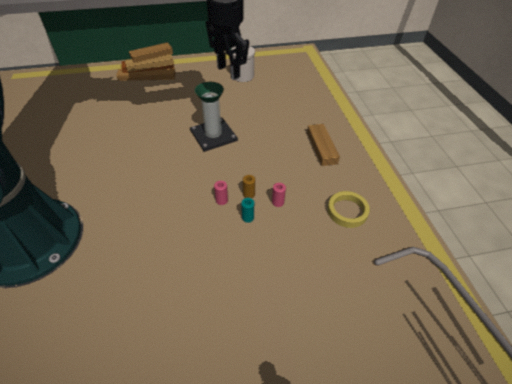

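Run:
```python
from station import env
from h import *
s=env.snapshot("scene"); u0,u1,v0,v1=340,395,205,280; k=8
o=cv2.resize(np.ascontiguousarray(s["color"][v0:v1,u0:u1,::-1]),None,fx=k,fy=k,interpolation=cv2.INTER_CUBIC)
o=cv2.convertScaleAbs(o,alpha=1.6); p=o.copy()
def dr(x,y,z,r,col):
    q=(proj(s,cyl(x,y,z,z,r)[:40])-[u0,v0]+.5)*k-.5
    cv2.polylines(p,[np.round(q).astype(int)],True,col,1)
x,y=.472,.2896
dr(x,y,.16,.036,(0,255,255));dr(x,y,.134,.021,(0,255,0));dr(x,y,.132,.016,(0,0,255));dr(x,y,.132,.008,(0,0,255));dr(x,y,.012,.021,(255,255,0))
print(proj(s,[[x,y,.134],[x,y,.132],[x,y,.122],[x+.005,y,.132],[x,y+.005,.132]]))
cv2.imwrite("pics/z12.png",np.hstack([o,p])[:,:800])
```

```text
[[365.00784357 230.41905767]
 [364.83213257 230.99598149]
 [363.96184797 233.85344576]
 [363.2806891  232.09071703]
 [366.56177014 232.41027114]]
```

View pics/z12.png

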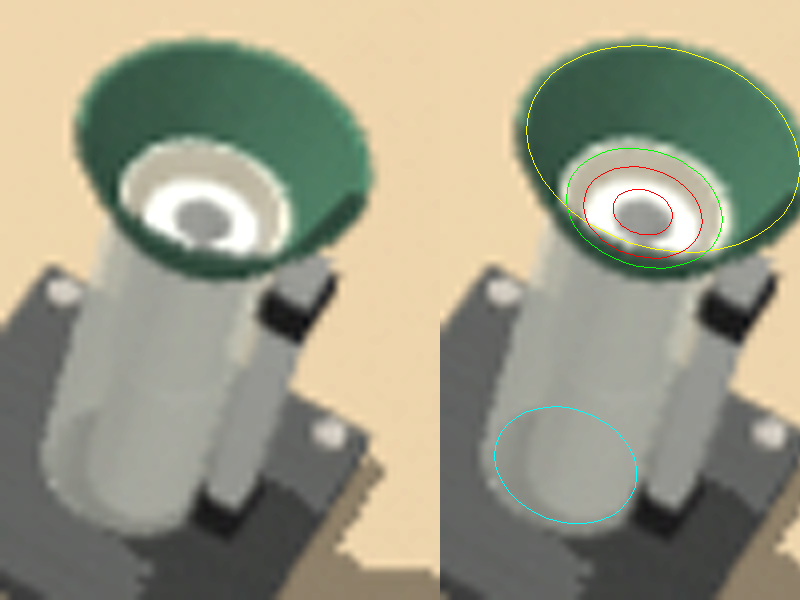

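Run:
```python
from station import env
print(env.sign_off()); print(env.get_obs()["t"])
```

```text
the job is handed in; nothing more can be done
None
the job is handed in; nothing more can be done
```

I loaded both silver spacers into the tube through the green funnel, one after the other. I lowered each to the top of the bore and let it drop. Then I moved the open gripper clear and handed the job in at about 17 s of the 58 s allowed.

- **Stack in the tube:** in the final pictures the upper spacer's top ring sits just below the bore end. It is within about 1 px of where a stack standing on the bottom, 132 mm high, should appear. That 1 px fits the 5 mm of side play in the bore. I judged the lower spacer from its body seen through the clear tube wall; neither spacer could be measured directly inside it.
- **Brass spacer:** it still stands where it was, its image centre shifting by at most about 1.3 px, as do the pink and turquoise look-alikes. The side camera's final picture shows no silver spacer left on the bench.
- **Forces:** the highest reading at the end of any move was about 6 N, while closing on a spacer. After the drop it was back to noise level.
- **Disagreement:** the wrist camera placed the spacers 3 to 4 mm away from where the two fixed cameras did. I used the fixed-camera positions, and both grasps came out centred. My magazine fit also looks about 1 px off in the pictures, which the funnel allows for.

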